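Load an oak rail into a spring-jaw mortising jig

TASK

Load the pale oak rail into the spring-jaw jig on the bench, ready for its mortise: press the rail's end against the red-faced sprung jaw and hold the jaw back while you lower the rail over the low aluminium stop into the channel, then let go so that the jaw clamps it end-on against the stop. The rail must sit flat on the jig's base, between the yellow cheeks, with its pencil-marked edge still up. Leave the walnut rail and everything else on the bench where it is.

Things in the scene. Friction and masses are not known exactly. Their poses are not given: they have to be found in the camera images.
- oak_rail_center (a point): Centre of the pale oak rail, a plain wooden bar 160 mm long (its x axis), 32 mm thick (y), 60 mm high (z), about 0.2 kg. It stands on a 32 mm wide edge on the bench, so this point is 30 mm above the bench; a mortise is pencilled on its upper edge. The two ends are alike, so it may go in either way round.
- walnut_rail_center (a point): Centre of the dark walnut rail, 120 x 32 x 60 mm, standing on edge like the oak one. Belongs to another job: leave it.
- jig: The jig, fixed to the bench: a dark board 294 x 130 x 18 mm with a channel along it; origin under the board's middle, x along the channel from stop to jaw, z up. Behind the jaw, springs on two rods and a beech block 56 mm high above the board, x = 113 to 135 mm; the rods stick out 11 mm behind it, 45 mm with the jaw fully back.
- seat (a point): Point on the top of the jig's base board (level, 18 mm above the bench) over which the oak rail's centre lies once loaded, 29 mm from the jig's middle towards the stop. x runs along the channel from stop to jaw, y across, z up. The aluminium stop (72 mm wide, 24 mm thick, only 30 mm high above the board) has its face at x = -80 mm.
- cheeks (a point): Middle of the channel, level with the cheeks' tops, 24 mm above the base board; axes and x as the seat's. Two pairs of yellow cheeks, at x = -76 to -40 mm and +38 to +58 mm, leave a channel 37 mm wide; above 12 mm they flare out at 45 degrees to a mouth 61 mm wide. Between the pairs the sides are open for the fingers.
- stop_face (a point): Middle of the stop's face that the rail's end is to rest against, 15 mm above the base board; axes as the seat's.
- jaw_face (a point): On the red, slick, upright face of the sprung jaw, which looks towards the stop; at mid-width, 48 mm above the base board; moves with the jaw; axes as the seat's. The beech jaw is 80 mm wide, 26 mm thick; its face is 60 mm wide and reaches from 2 to 58 mm above the board, higher than the stop. At rest it stands 142 mm from the stop's face, 18 mm too near for the oak rail.
- jaw (a joint): Travel of the sprung jaw away from the stop, m: 0 at rest, 0.034 fully back. A spring returns it: 4.5 N to start it moving, 9 N at 0.018 m (where it stands with the oak rail clamped), 13 N fully back.
- glue_bottle: Bystander: white glue bottle with a blue cap, 66 mm across, 190 mm high; origin under its middle.
- mallet: Bystander: beech mallet lying on the bench, 263 mm long, head 66 x 130 x 85 mm; origin under its middle.
- chisel: Bystander: chisel with a red handle, about 280 mm long, lying; origin under its middle.
- try_square: Bystander: try square, stock 150 mm, steel blade 200 mm, lying; origin under the stock's middle.
- tape_roll: Bystander: roll of masking tape lying flat, 100 mm across, 25 mm high; origin under its middle.
- oil_tin: Bystander: tin of oil with a green band, 84 mm across, 88 mm high; origin under its middle.
- sanding_block: Bystander: cork sanding block, 115 x 65 x 34 mm; origin under its middle.
Not all that is in view belongs to the job. Leave any green look-alike of the part that bears oak_rail_center alone.

How it is judged:
By the outcome, as a careful person would: the job done as asked, in the order asked, and still so for the second after the job is handed in, with the robot touching nothing.
It also fails if it takes over 42 s, if anything falls off the work surface, if the arm or the gripper's body presses on something with over 40 N, if the wrist force passes 120 N, or if a joint passes its speed limit or range.

ROBOT

A 7-joint arm with a two-finger parallel gripper is mounted at the origin on the work surface. World frame = base frame: x ahead of the robot, y to its left, z up, the work surface at z = 0. Lengths are in m, angles in rad, forces in N, time in s.
With the tool pointing down it reaches from about 0.425 to 0.925 m from the base axis. Payload 6.8 kg.
Tool frame: the origin (TCP) lies at the very end of the fingers, on their centre line; the grasp point (between the pads) lies 19 mm behind it; z points along the fingers, y is the line along which they close (so a half turn about z gives the same grasp; the last joint's range is limited). The gripper opens to 85 mm and grips with 20 to 120 N. Pads are 22 mm wide; open, the fingers measure 114 mm over their backs; the gripper's body (76 mm by 85 mm) begins 54 mm behind the grasp point. The pads swing forward as they close: fully open they stand 13 mm farther back than shut.
Start: joints at [1.068, 0.477, 0.022, 1.555, -0.011, 1.109, -0.083], TCP at [0.26, -0.623, 0.231] pointing down, gripper open.
Joint ranges: [-2.96, 2.96], [-0.34, 2.1], [-1.41, 1.46], [0.24, 2.44], [-1.37, 4.51], [0.17, 1.92], [-2.96, 2.96]. Speed limits (rad/s): [2.39, 2.39, 3.14, 3.14, 3.14, 3.14, 3.14].

INTERFACE

Orientations are given as a unit quaternion [w, x, y, z].
In Python, from station import get_obs, read_camera, hand_in gives the robot as it stands.
- The arm moves only by the tool arm_command, never from a script. Its argument "commands" is one flat list of numbers, 7 for each row, row after row: the shift along the tool's x, y, z in m, then the turn, a rotation vector about the tool's x, y, z in degrees, then the opening, from 0 (shut) to 1 (fully open). In form: [tx, ty, tz, rx, ry, rz, fingers, tx, ty, tz, rx, ry, rz, fingers, ...]. A call has 1 to 8 rows; each row is the pose to reach, as a shift and turn from the pose commanded when the call began, along the tool's axes at that moment; what a row does not reach only later rows make up. A row lasts 1/10 s, in which the tool goes at most 50 mm and 8.59 degrees, less where a joint would pass 70% of its speed; a pose out of reach is approached as far as the arm can. A call with a gripper value outside its range is refused whole. The fingers move at their own pace and stop on an object; "force" is the grip in N (left out, the last holds). Time passes only in rows, so rows that repeat a pose let the fingers close. It gives the time, the measured TCP pose, the force, the opening and the grip force at its end, in the units of the state.
- get_obs(): the state, without advancing time (a new reading comes with each control period).
- read_camera(name): name is "side" or "top"; returns a dict with "img" (480x640x3 uint8, red, green, blue), "camera_matrix" (3x3 intrinsics, pixels), "pose" (4x4, takes a point from camera to world coordinates). Camera axes: x right, y down, z forward; pixel columns grow to the right and rows downward; lengths in m; the calibration is good to about 2 mm. A picture is of the moment at which its call begins. There is no depth.
- hand_in(): hands the job in; it is judged then, once.
The state is a dict: "t": time; "q": joint angles; "joint_vel": joint speeds; "joint_torque": joint torques, N m; "eef_pos": TCP position; "tool_rot": TCP orientation; "contact_force": force on the tool from outside, world axes, zero at the start; "torque": the same for the moment, N m; "gripper_width": opening from 0.0 (shut) to 1.0 (fully open); "grasp_force": force on a finger pad.
Only numpy, scipy, OpenCV 4.12 (cv2) and the standard library are available. Lean on these libraries where they do the work, as an engineer would, in place of code of your own. Each camera call takes 0.05 s, during which the arm holds its last target. There are 200 camera calls.

## Working session

There is one attempt and no reset: what is moved stays moved. The work goes in short steps, Python scripts to look and compute and a tool call to move; the robot and the scene stay as the last step left them, time stands still between calls to the robot, and variables do not carry over. Pictures are saved under pics/ and viewed, at most 10 in all, crops included, and the job is handed in when it is done.

Besides the shell and the picture viewer there is one more tool, called after "Call:" as name(argument=value, ...), one argument or row to a line, values as JSON. arm_command: Moves the arm, as the interface text tells. Its arguments: {"type":"object","properties":{"commands":{"type":"array","items":{"type":"number"}},"force":{"type":"number"}},"required":["commands"]}

```bash
mkdir -p pics
cat > h.py <<'E'
import numpy as np, cv2
from station import get_obs, read_camera
def shot(name,fn,crop=None,s=1):
    c=read_camera(name); np.savez('pics/'+fn+'.npz',**c)
    im=c['img'][:,:,::-1]
    if crop: x0,y0,x1,y1=crop; im=cv2.resize(im[y0:y1,x0:x1],None,fx=s,fy=s,interpolation=cv2.INTER_CUBIC)
    cv2.imwrite('pics/'+fn+'.png',im)
def ray(c,px,z):
    K,P=c['camera_matrix'],c['pose']
    d=P[:3,:3]@np.linalg.solve(K,[px[0],px[1],1]); o=P[:3,3]
    return o+d*(z-o[2])/d[2]
def proj(c,p):
    P=c['pose']; q=c['camera_matrix']@(P[:3,:3].T@(np.array(p)-P[:3,3])); return q[:2]/q[2]
E
python3 -c "
from h import *
shot('top','t0');shot('side','s0')
o=get_obs();print(o['eef_pos'],o['tool_rot'],o['t'],o['gripper_width'])
for n in('t0','s0'):
  c=np.load('pics/'+n+'.npz');print(c['camera_matrix'],c['pose'])"
```

```text
[ 0.25943798 -0.62259226  0.23044421] [-7.77862569e-04  9.80573023e-01  1.96152748e-01 -2.01729032e-04] 0.1 1.0031365917893165
[[511.27825067   0.         325.69261722]
 [  0.         511.27825067 249.67508242]
 [  0.           0.           1.        ]] [[-0.01652501 -0.99538507  0.09452766  0.38232898]
 [-0.99977913  0.01522179 -0.01449121  0.018964  ]
 [ 0.01298545 -0.09474625 -0.99541676  1.71906198]
 [ 0.          0.          0.          1.        ]]
[[532.69286316   0.         321.52887842]
 [  0.         532.69286316 240.99525725]
 [  0.           0.           1.        ]] [[-0.8494295  -0.37099457  0.37527663 -0.06022664]
 [-0.52743994  0.57447029 -0.6259321   1.05469546]
 [ 0.01663213 -0.72962108 -0.68364937  1.20111839]
 [ 0.          0.          0.          1.        ]]
```

View pics/t0.png

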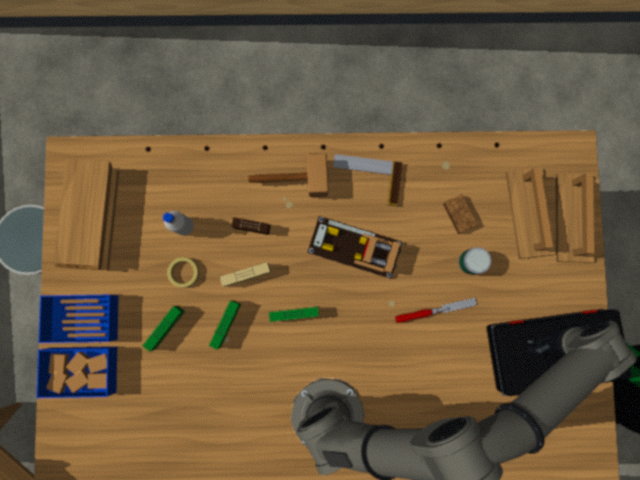

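View pics/s0.png

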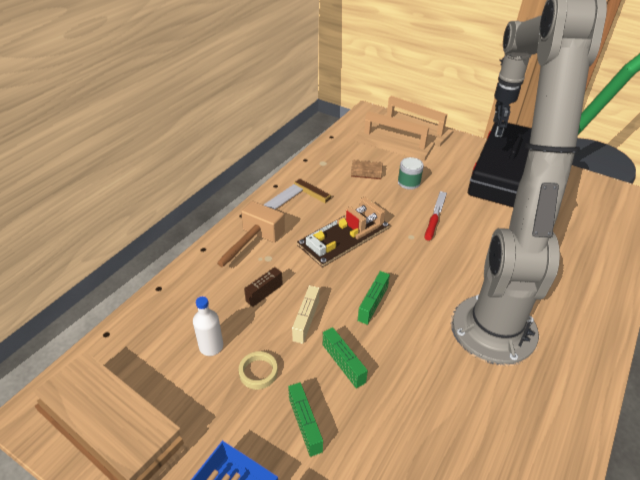

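Candidates in the top view are the pale bar (245,274), green look-alikes (164,328), (225,324) and (294,314), and the dark walnut (251,226). I choose the pale bar at (245,274). The jig is at (355,247): stop at the left (320,234), jaw at the right (372,252). Next I check both in one close crop.

```bash
python3 -c "
from h import *
im=np.load('pics/t0.npz')['img'][:,:,::-1]
cv2.imwrite('pics/c0.png',cv2.resize(im[205:295,210:410],None,fx=4,fy=4,interpolation=cv2.INTER_CUBIC))
im=np.load('pics/s0.npz')['img'][:,:,::-1]
cv2.imwrite('pics/c1.png',cv2.resize(im[195:345,235:395],None,fx=4,fy=4,interpolation=cv2.INTER_CUBIC))"
```

```text
(no output)
```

View pics/c0.png

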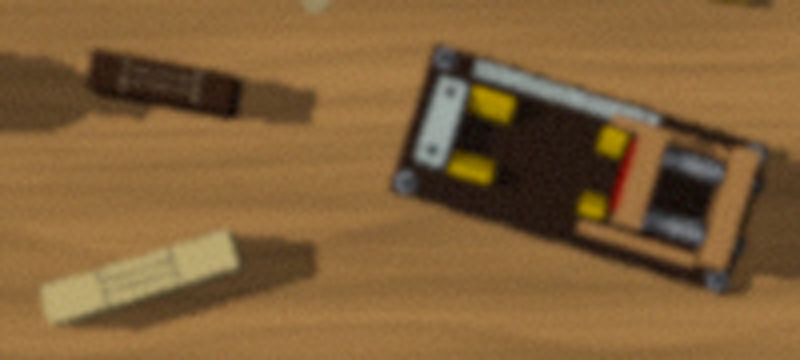

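View pics/c1.png

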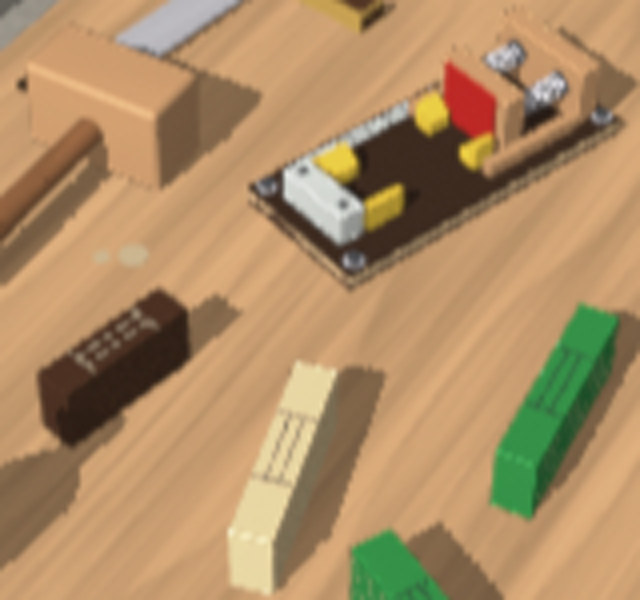

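The crops confirm the pale oak rail, with the mortise pencilled on its top edge. They also show the jig clearly, with the stop on the left and the red jaw on the right. I'll fit both poses from the corner pixels.

```bash
cat > fit.py <<'E'
from h import *
from scipy.optimize import least_squares
T=np.load('pics/t0.npz');S=np.load('pics/s0.npz')
T={k:T[k] for k in T};S={k:S[k] for k in S}
t=lambda p:(T,(np.array(p)+.5)/4-.5+[210,205]); s=lambda p:(S,(np.array(p)+.5)/4-.5+[235,195])
jig=[((-.147,.065,.018),t((434,43))),((-.147,-.065,.018),t((392,190))),((.147,-.065,.018),t((730,294))),((.147,.065,.018),t((768,148))),
((-.104,.036,.048),t((436,75))),((-.080,.036,.048),t((468,83))),((-.08,-.036,.048),t((445,168))),((-.104,-.036,.048),t((414,162))),
((-.147,.065,.018),s((250,190))),((-.147,-.065,.018),s((350,278))),((.147,-.065,.018),s((622,122))),
((-.104,.036,.048),s((284,170))),((-.080,.036,.048),s((305,160))),((-.08,-.036,.048),s((363,207))),((-.104,-.036,.048),s((343,218))),
((.062,.03,.076),s((446,63))),((.062,-.03,.076),s((496,103)))]
oak=[((-.08,.016,.06),t((38,287))),((.08,.016,.06),t((232,230))),((.08,-.016,.06),t((242,268))),((-.08,-.016,.06),t((55,326))),
((.08,.016,.06),s((297,362))),((.08,-.016,.06),s((338,368))),((-.08,-.016,.06),s((273,540))),((-.08,.016,.06),s((230,533)))]
def fit(L,x0,who=(T,S)):
    L=[l for l in L if any(l[1][0] is w for w in who)]
    def f(v):
        c,n=np.cos(v[2]),np.sin(v[2])
        return np.concatenate([proj(cam,(v[0]+c*p[0]-n*p[1],v[1]+n*p[0]+c*p[1],p[2]))-px for p,(cam,px) in L])
    r=least_squares(f,x0,loss='soft_l1'); print(np.round(r.x[:2],4),np.round(np.degrees(r.x[2]),2)); return r.x,f(r.x).reshape(-1,2).round(1).tolist()
if __name__=='__main__':
    for w in ((T,S),(T,),(S,)):
        print(fit(jig,[.6,-.1,-1.8],w)[1]);print(fit(oak,[.5,.27,-1.3],w)[1])
E
python3 fit.py
```

```text
[ 0.5569 -0.0794] -108.63
[[-6.4, -1.5], [-7.8, -1.6], [-8.3, -0.8], [-6.4, -1.2], [2.7, 1.3], [1.7, 1.5], [0.8, 0.9], [1.5, 0.2], [-6.7, 2.1], [-6.3, 2.8], [-6.2, 2.4], [0.8, -0.6], [1.4, -1.2], [1.3, -0.9], [0.4, -0.3], [0.9, -0.3], [0.7, -1.0]]
[0.4635 0.2575] -73.64
[[0.7, 0.6], [-0.4, 0.2], [-0.0, 0.1], [-0.8, 0.3], [-0.3, -0.8], [0.1, -0.0], [0.1, 0.1], [-0.6, -0.8]]
[ 0.556  -0.0862] -108.95
[[-4.2, -1.4], [-5.8, -1.6], [-6.4, -0.3], [-4.3, -0.7], [4.9, 1.3], [3.8, 1.6], [2.8, 1.0], [3.6, 0.2]]
[0.4646 0.257 ] -73.91
[[0.8, 0.2], [-0.2, 0.0], [0.1, -0.1], [-0.7, -0.1]]
[ 0.5578 -0.0789] -107.93
[[-6.9, 2.6], [-6.1, 3.0], [-6.7, 2.0], [0.6, -0.3], [1.1, -1.0], [1.2, -0.8], [0.4, -0.1], [0.3, -0.4], [0.3, -1.2]]
[0.4623 0.2584] -73.43
[[-0.3, -0.5], [0.2, 0.3], [0.4, 0.5], [-0.3, -0.4]]
```

The stop coordinates are in the seat frame, so the board runs from -118 to +176 mm there. I'll refit with that.

```bash
sed -i 's/((-\.147,/((-.118,/g; s/((\.147,/((.176,/g' fit.py; python3 fit.py; python3 -c "
from h import *
from scipy.spatial.transform import Rotation as R
q=get_obs()['tool_rot'];print(R.from_quat(q,scalar_first=True).as_matrix().round(4))"
```

```text
[ 0.5591 -0.0752] -108.06
[[0.3, 0.8], [-0.7, 0.8], [-0.9, 0.8], [0.5, 0.2], [1.2, 0.9], [0.2, 1.0], [-0.5, 0.5], [0.2, -0.1], [-0.9, -0.9], [-0.0, -0.7], [-1.4, -1.0], [-0.4, 0.2], [0.2, -0.5], [0.2, -0.2], [-0.7, 0.4], [-0.5, 0.1], [-0.6, -0.6]]
[0.4635 0.2575] -73.64
[[0.7, 0.6], [-0.4, 0.2], [-0.0, 0.1], [-0.8, 0.3], [-0.3, -0.8], [0.1, -0.0], [0.1, 0.1], [-0.6, -0.8]]
[ 0.5613 -0.0752] -107.81
[[0.1, 0.2], [-0.7, 0.3], [-0.8, -0.1], [0.5, -0.7], [1.1, 0.3], [0.1, 0.4], [-0.5, -0.0], [0.2, -0.7]]
[0.4646 0.257 ] -73.91
[[0.8, 0.2], [-0.2, 0.0], [0.1, -0.1], [-0.7, -0.1]]
[ 0.5565 -0.0743] -108.77
[[-0.4, -0.8], [0.1, -0.4], [-0.5, -0.2], [-0.0, 0.4], [0.6, -0.3], [0.5, 0.1], [-0.5, 0.7], [0.3, 0.6], [0.0, -0.0]]
[0.4623 0.2584] -73.43
[[-0.3, -0.5], [0.2, 0.3], [0.4, 0.5], [-0.3, -0.4]]
[[ 9.230e-01  3.847e-01 -7.000e-04]
 [ 3.847e-01 -9.230e-01  1.400e-03]
 [-1.000e-04 -1.600e-03 -1.000e+00]]
```

```bash
cat > go.py <<'E'
import sys
from h import *
from scipy.spatial.transform import Rotation as R
# usage: go.py x y z yaw_deg  -> shift mm (tool axes) and rotvec deg, chained from previous target
o=get_obs(); p=np.array(o['eef_pos']); r=R.from_quat(o['tool_rot'],scalar_first=True)
print('t',round(o['t'],2),'at',p.round(4),'yaw',np.degrees(np.arctan2(*r.as_matrix()[1::-1,0])).round(2),'w',round(o['gripper_width'],3),'F',np.round(o['contact_force'],1))
for a in sys.argv[1:]:
    x,y,z,w=map(float,a.split(','))
    t=R.from_euler('z',w,degrees=True)*R.from_rotvec([np.pi,0,0])
    print(a,(r.inv().apply(np.array([x,y,z])-p)).round(4),np.degrees((r.inv()*t).as_rotvec()).round(2))
    p=np.array([x,y,z]); r=t
E
python3 go.py .58,-.25,.24,65 .4612,.2652,.2,106.36 .4612,.2652,.016,106.36
```

```text
t 0.1 at [ 0.2594 -0.6226  0.2304] yaw 22.62 w 1.003 F [ 0.  -0.3  0.4]
.58,-.25,.24,65 [ 0.4392 -0.2206 -0.0092] [-9.000e-02 -3.000e-02 -4.238e+01]
.4612,.2652,.2,106.36 [ 0.4167 -0.3254  0.04  ] [ -0.     0.   -41.36]
.4612,.2652,.016,106.36 [ 0.    -0.     0.184] [0. 0. 0.]
```

Call:
arm_command(
  commands=[0.44,-0.22,-0.01,0,0,-42,1,0.44,-0.22,-0.01,0,0,-42,1,0.44,-0.22,-0.01,0,0,-42,1,0.44,-0.22,-0.01,0,0,-42,1,0.44,-0.22,-0.01,0,0,-42,1,0.44,-0.22,-0.01,0,0,-42,1,0.44,-0.22,-0.01,0,0,-42,1,0.44,-0.22,-0.01,0,0,-42,1],
)

```text
t: 0.9
eef_pos: [0.5218, -0.3187, 0.2392]
tool_rot: [-0.0, 0.845, 0.534, -0.0]
contact_force: [0.9, -1.1, -0.1]
gripper_width: 0.997
grasp_force: 0.0
```

```bash
python3 go.py .4612,.2652,.18,106.36
```

```text
t 0.9 at [ 0.5218 -0.3187  0.2392] yaw 64.6 w 0.997 F [ 0.9 -1.1 -0.1]
.4612,.2652,.18,106.36 [ 0.5015 -0.3051  0.0593] [-3.000e-02 -0.000e+00 -4.176e+01]
```

Call:
arm_command(
  commands=[0.5,-0.305,0.06,0,0,-42,1,0.5,-0.305,0.06,0,0,-42,1,0.5,-0.305,0.06,0,0,-42,1,0.5,-0.305,0.06,0,0,-42,1,0.5,-0.305,0.06,0,0,-42,1,0.5,-0.305,0.06,0,0,-42,1,0.5,-0.305,0.06,0,0,-42,1,0.5,-0.305,0.06,0,0,-42,1],
)

```text
t: 1.7
eef_pos: [0.4787, 0.0769, 0.1984]
tool_rot: [0.0, 0.598, 0.802, -0.0]
contact_force: [1.4, 0.9, 0.6]
gripper_width: 1.0
grasp_force: 0.0
```

```bash
python3 go.py .4612,.2652,.18,106.36
```

```text
t 1.7 at [0.4787 0.0769 0.1984] yaw 106.59 w 1.0 F [1.4 0.9 0.6]
.4612,.2652,.18,106.36 [0.1855 0.037  0.0184] [-0.    0.02  0.23]
```

Call:
arm_command(
  commands=[0.1855,0.037,0.018,0,0,0,1,0.1855,0.037,0.018,0,0,0,1,0.1855,0.037,0.018,0,0,0,1,0.1855,0.037,0.018,0,0,0,1,0.1855,0.037,0.018,0,0,0,1,0.1855,0.037,0.018,0,0,0,1],
)

```text
t: 2.3
eef_pos: [0.4611, 0.2643, 0.1802]
tool_rot: [-0.0, 0.597, 0.803, -0.0]
contact_force: [0.2, -1.0, -0.6]
gripper_width: 0.999
grasp_force: 0.0
```

```bash
python3 go.py .4612,.2652,.08,106.36 .4612,.2652,.016,106.36
```

```text
t 2.3 at [0.4611 0.2643 0.1802] yaw 106.76 w 0.999 F [ 0.2 -1.  -0.6]
.4612,.2652,.08,106.36 [0.0009 0.0004 0.1002] [-0.07  0.01  0.4 ]
.4612,.2652,.016,106.36 [ 0.    -0.     0.064] [0. 0. 0.]
```

Position is good, so I descend and grip.

Call:
arm_command(
  commands=[0.001,0,0.04,0,0,0.4,1,0.001,0,0.08,0,0,0.4,1,0.001,0,0.12,0,0,0.4,1,0.001,0,0.145,0,0,0.4,1,0.001,0,0.164,0,0,0.4,1,0.001,0,0.164,0,0,0.4,1,0.001,0,0.164,0,0,0.4,0.6],
  force=80,
)

```text
t: 3.0
eef_pos: [0.462, 0.2633, 0.0169]
tool_rot: [0.0, 0.601, 0.799, -0.0]
contact_force: [-0.3, 0.6, 0.7]
gripper_width: 0.858
grasp_force: 0.0
```

Call:
arm_command(
  commands=[0,0,0,0,0,0,0.4,0,0,0,0,0,0,0,0,0,0,0,0,0,0,0,0,0,0,0,0,0,0,0,0,0,0,0,0,0,0,0,0,0,0,0,0,0,0,0,0,0,0],
  force=80,
)

```text
t: 3.7
eef_pos: [0.4624, 0.2648, 0.0179]
tool_rot: [0.001, 0.6, 0.8, 0.001]
contact_force: [0.4, -0.4, 5.8]
gripper_width: 0.365
grasp_force: 79.3
```

```bash
python3 go.py .4612,.2652,.2,106.36
```

```text
t 3.7 at [0.4624 0.2648 0.0179] yaw 106.21 w 0.365 F [ 0.4 -0.4  5.8]
.4612,.2652,.2,106.36 [ 0.0007 -0.0007 -0.1821] [ 0.11  0.01 -0.15]
```

```bash
python3 go.py .4624,.2648,.15,106.21 .5687,-.0454,.15,71.94
```

```text
t 3.7 at [0.4624 0.2648 0.0179] yaw 106.21 w 0.365 F [ 0.4 -0.4  5.8]
.4624,.2648,.15,106.21 [-1.000e-04  3.000e-04 -1.321e-01] [ 0.11  0.01 -0.  ]
.5687,-.0454,.15,71.94 [-0.3275  0.0155  0.    ] [ 0.   -0.   34.27]
```

Call:
arm_command(
  commands=[0,0,-0.03,0,0,0,0,0,0,-0.07,0,0,0,0,0,0,-0.11,0,0,0,0,0,0,-0.132,0,0,0,0,0,0,-0.132,0,0,0,0],
)

```text
t: 4.2
eef_pos: [0.4632, 0.2659, 0.1521]
tool_rot: [0.002, 0.6, 0.8, 0.003]
contact_force: [0.1, 0.5, -2.8]
gripper_width: 0.361
grasp_force: 79.9
```

```bash
python3 go.py .5687,-.0454,.15,71.94
```

```text
t 4.2 at [0.4632 0.2659 0.1521] yaw 106.21 w 0.361 F [ 0.1  0.5 -2.8]
.5687,-.0454,.15,71.94 [-0.3283  0.0144  0.0019] [ 0.34 -0.17 34.27]
```

Call:
arm_command(
  commands=[-0.03,0.001,0.002,0,0,3,0,-0.07,0.003,0.002,0,0,7,0,-0.115,0.005,0.002,0,0,12,0,-0.16,0.007,0.002,0,0,17,0,-0.205,0.009,0.002,0,0,22,0,-0.25,0.011,0.002,0,0,27,0,-0.295,0.013,0.002,0,0,31,0,-0.328,0.014,0.002,0.3,-0.2,34.3,0],
)

```text
t: 5.0
eef_pos: [0.5659, -0.0505, 0.1451]
tool_rot: [-0.0, 0.811, 0.585, -0.005]
contact_force: [-0.5, 0.3, -3.0]
gripper_width: 0.363
grasp_force: 80.0
```

Call:
arm_command(
  commands=[0,0,0,0,0,0,0,0,0,0,0,0,0,0,0,0,0,0,0,0,0],
)

```text
t: 5.3
eef_pos: [0.5656, -0.0449, 0.1457]
tool_rot: [-0.001, 0.809, 0.588, -0.004]
contact_force: [0.5, 0.2, -2.8]
gripper_width: 0.368
grasp_force: 80.0
```

```bash
python3 go.py .5687,-.0454,.1,71.94
```

```text
t 5.3 at [ 0.5656 -0.0449  0.1457] yaw 72.06 w 0.368 F [ 0.5  0.2 -2.8]
.5687,-.0454,.1,71.94 [0.0006 0.0033 0.0457] [-0.33  0.26  0.12]
```

Call:
arm_command(
  commands=[0.001,0.003,0.02,-0.3,0.3,0.1,0,0.001,0.003,0.045,-0.3,0.3,0.1,0,0.001,0.003,0.062,-0.3,0.3,0.1,0,0.001,0.003,0.072,-0.3,0.3,0.1,0,0.001,0.003,0.072,-0.3,0.3,0.1,0,0.001,0.003,0.072,-0.3,0.3,0.1,0],
)

```text
t: 5.9
eef_pos: [0.5697, -0.0458, 0.0751]
tool_rot: [0.0, 0.81, 0.587, 0.001]
contact_force: [-0.0, -0.1, -1.6]
gripper_width: 0.364
grasp_force: 80.0
```

```bash
python3 go.py .5687,-.0454,.072,71.94; python3 -c "
from h import *
shot('side','s1',(275,155,435,275),5)
shot('top','t1',(290,200,410,290),6)"
```

```text
t 5.9 at [ 0.5697 -0.0458  0.0751] yaw 71.89 w 0.364 F [-0.  -0.1 -1.6]
.5687,-.0454,.072,71.94 [ 0.0001 -0.001   0.0031] [ 0.1  -0.05 -0.05]
```

View pics/s1.png

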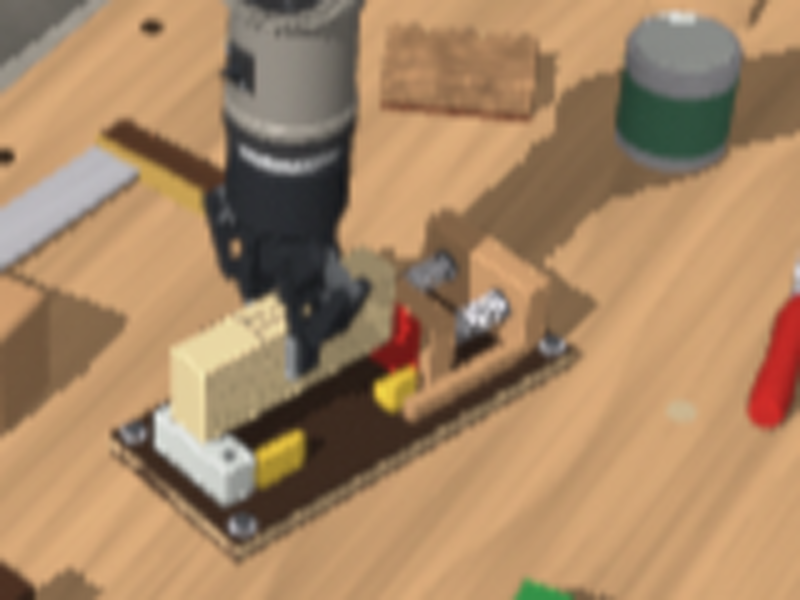

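View pics/t1.png

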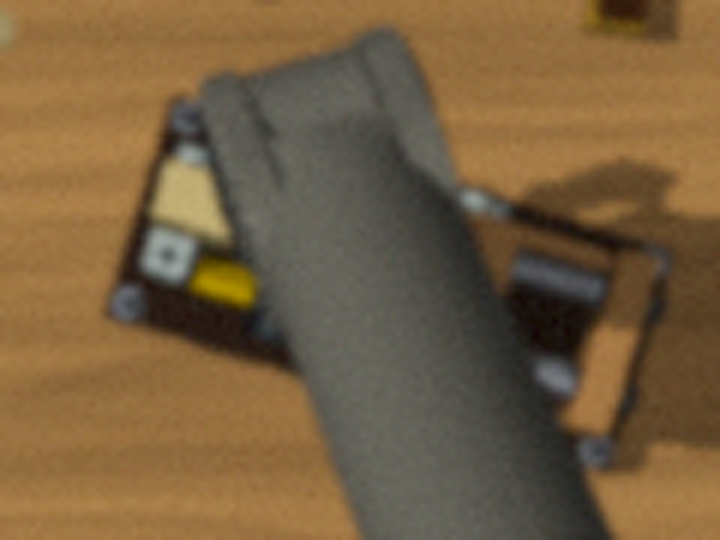

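The oak rail is held over the channel. Its stop end sits above the stop (side crop (172,348), (207,362) top corners and (205,440) bottom), and the jaw end is just short of the red face. I'll check the lateral centring against predicted pixels.

```bash
cat > chk.py <<'E'
from fit import *
o=get_obs();p=np.array(o['eef_pos']);z0=p[2]-.0179
T1=np.load('pics/t1.npz');S1=np.load('pics/s1.npz')
w=np.radians(-108.06);u=np.array([np.cos(w),np.sin(w)]);v=np.array([-u[1],u[0]]);s=np.array([.559,-.0752])
c=p[:2]+.0073*u
print('rail centre in seat',((c-s)@u).round(4),((c-s)@v).round(4),'bottom over board',z0-.018)
for n,dx,dy,h in(('top +y',-.08,.016,.06),('top -y',-.08,-.016,.06),('bot -y',-.08,-.016,0),('bot +y',-.08,.016,0)):
    q=[*(c+dx*u+dy*v),z0+h]
    print(n,'side',((proj(S1,q)-[275,155]+.5)*5-.5).round(),'top',((proj(T1,q)-[290,200]+.5)*6-.5).round())
E
python3 chk.py
```

```text
rail centre in seat -0.0236 0.0017 bottom over board 0.0397853557217981
top +y side [172. 346.] top [172. 162.]
top -y side [205. 373.] top [154. 220.]
bot -y side [204. 444.] top [155. 233.]
bot +y side [172. 417.] top [172. 178.]
```

Call:
arm_command(
  commands=[0,-0.0015,0.004,0,0,0,0,-0.008,-0.0015,0.004,0,0,0,0,-0.016,-0.0015,0.004,0,0,0,0,-0.024,-0.0015,0.004,0,0,0,0,-0.032,-0.0015,0.004,0,0,0,0,-0.04,-0.0015,0.004,0,0,0,0,-0.049,-0.0015,0.004,0,0,0,0,-0.049,-0.0015,0.004,0,0,0,0],
  force=100,
)

```text
t: 6.8
eef_pos: [0.555, -0.0852, 0.0718]
tool_rot: [-0.002, 0.809, 0.588, 0.006]
contact_force: [3.1, 19.4, -2.1]
gripper_width: 0.361
grasp_force: 99.8
```

```bash
python3 chk.py; python3 go.py;python3 -c "
from h import *
shot('side','s2',(275,155,435,275),5)"
```

```text
rail centre in seat 0.018 -0.0007 bottom over board 0.03590945434235489
top +y side [226. 325.] top [246. 191.]
top -y side [259. 351.] top [228. 248.]
bot -y side [257. 422.] top [227. 261.]
bot +y side [225. 396.] top [244. 205.]
t 6.8 at [ 0.555  -0.0852  0.0718] yaw 72.02 w 0.361 F [ 3.1 19.4 -2.1]
```

View pics/s2.png

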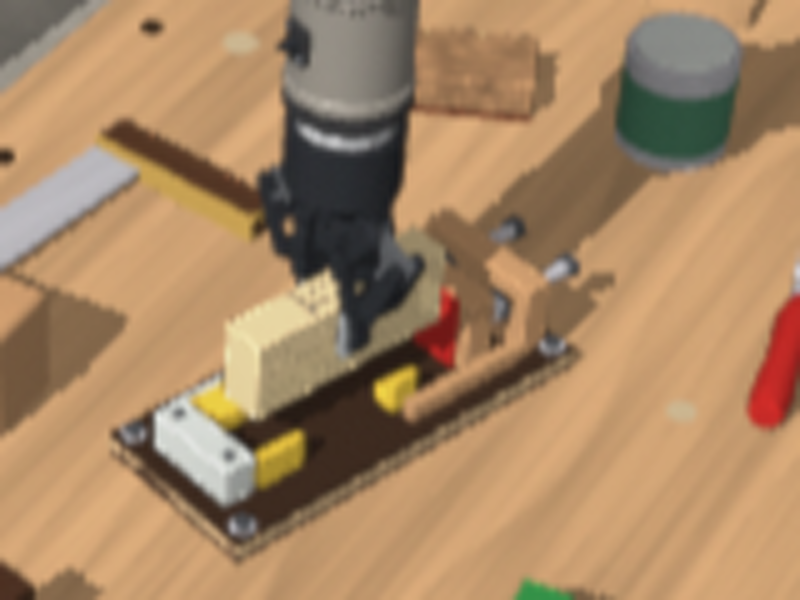

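The rail went in about 10 mm too far: the jaw is at its end stop (19 N, rail centre +18 mm from the seat). I'll back off to about +8 mm, which leaves the stop end 8 mm clear of the stop face.

Call:
arm_command(
  commands=[0.006,0.0005,0,0,0,0,0,0.013,0.0005,0,0,0,0,0,0.013,0.0005,0,0,0,0,0,0.013,0.0005,0,0,0,0,0],
)

```text
t: 7.25
eef_pos: [0.5581, -0.0763, 0.0712]
tool_rot: [-0.001, 0.809, 0.587, 0.003]
contact_force: [1.1, 11.1, -2.6]
gripper_width: 0.36
grasp_force: 99.8
```

```bash
python3 chk.py|head -1; python3 go.py .56,-.07,.07,71.94
```

```text
rail centre in seat 0.0086 -0.0005 bottom over board 0.03527724476986009
t 7.25 at [ 0.5581 -0.0763  0.0712] yaw 71.95 w 0.36 F [ 1.1 11.1 -2.6]
.56,-.07,.07,71.94 [ 0.0066 -0.0001  0.0012] [ 0.1  -0.34  0.01]
```

Call:
arm_command(
  commands=[0,0,0.006,0,-0.3,0,0,0,0,0.012,0,-0.3,0,0,0,0,0.017,0,-0.3,0,0,0,0,0.021,0,-0.3,0,0,0,0,0.021,0,-0.3,0,0],
)

```text
t: 7.75
eef_pos: [0.5595, -0.0769, 0.0504]
tool_rot: [0.002, 0.809, 0.588, 0.002]
contact_force: [4.7, 10.5, -3.8]
gripper_width: 0.361
grasp_force: 99.8
```

```bash
python3 chk.py|head -1; python3 go.py .56,-.07,.07,71.94
```

```text
rail centre in seat 0.0087 0.001 bottom over board 0.014460396982600491
t 7.75 at [ 0.5595 -0.0769  0.0504] yaw 71.97 w 0.361 F [ 4.7 10.5 -3.8]
.56,-.07,.07,71.94 [ 0.0067 -0.0016 -0.0196] [ 0.26 -0.06  0.03]
```

Call:
arm_command(
  commands=[0,0.001,0.003,0.2,0,0,0,0,0.001,0.006,0.2,0,0,0,0,0.001,0.009,0.2,0,0,0,0,0.001,0.011,0.2,0,0,0,0,0.001,0.011,0.2,0,0,0],
)

```text
t: 8.25
eef_pos: [0.5603, -0.0771, 0.0395]
tool_rot: [0.0, 0.809, 0.587, 0.001]
contact_force: [3.5, 10.6, -2.0]
gripper_width: 0.361
grasp_force: 100.2
```

```bash
python3 chk.py|head -1; python3 go.py .56,-.07,.07,71.94
```

```text
rail centre in seat 0.0088 0.0018 bottom over board 0.003643891850394366
t 8.25 at [ 0.5603 -0.0771  0.0395] yaw 71.95 w 0.361 F [ 3.5 10.6 -2. ]
.56,-.07,.07,71.94 [ 0.0067 -0.0025 -0.0305] [ 0.04 -0.05  0.01]
```

The rail is in the channel with no lateral load. I lower it the rest of the way until it touches.

Call:
arm_command(
  commands=[0,0,0.002,0,0,0,0,0,0,0.004,0,0,0,0,0,0,0.006,0,0,0,0,0,0,0.006,0,0,0,0],
)

```text
t: 8.65
eef_pos: [0.5604, -0.0772, 0.0359]
tool_rot: [0.0, 0.809, 0.587, 0.0]
contact_force: [-4.1, 11.0, 22.0]
gripper_width: 0.365
grasp_force: 102.8
```

```bash
python3 chk.py|head -1; python3 go.py
```

```text
rail centre in seat 0.0088 0.0019 bottom over board -3.264097884713921e-05
t 8.65 at [ 0.5604 -0.0772  0.0359] yaw 71.93 w 0.365 F [-4.1 11.  22. ]
```

Call:
arm_command(
  commands=[0,0,-0.0015,0,0,0,0,0.003,0,-0.0015,0,0,0,0,0.006,0,-0.0015,0,0,0,0,0.009,0,-0.0015,0,0,0,0,0.009,0,-0.0015,0,0,0,0],
)

```text
t: 9.15
eef_pos: [0.5621, -0.0723, 0.0359]
tool_rot: [0.001, 0.81, 0.586, -0.001]
contact_force: [-1.6, 2.9, 10.2]
gripper_width: 0.364
grasp_force: 101.4
```

```bash
python3 chk.py|head -1; python3 go.py
```

```text
rail centre in seat 0.0036 0.0021 bottom over board 1.3987240412443452e-05
t 9.15 at [ 0.5621 -0.0723  0.0359] yaw 71.75 w 0.364 F [-1.6  2.9 10.2]
```

The jaw's push now goes into the stop, since the force on the tool fell from 11 N to 3 N. I release, then rise.

Call:
arm_command(
  commands=[0,0,0,0,0,0,0.5,0,0,0,0,0,0,0.75,0,0,0,0,0,0,0.75,0,0,0,0,0,0,0.75,0,0,0,0,0,0,0.75],
  force=20,
)

```text
t: 9.65
eef_pos: [0.5609, -0.0726, 0.034]
tool_rot: [0.001, 0.81, 0.586, -0.003]
contact_force: [-0.9, -0.1, -0.1]
gripper_width: 0.752
grasp_force: 0.0
```

Call:
arm_command(
  commands=[0,0,-0.01,0,0,0,0.75,0,0,-0.03,0,0,0,0.75,0,0,-0.06,0,0,0,0.75,0,0,-0.1,0,0,0,0.75,0,0,-0.14,0,0,0,0.75,0,0,-0.19,0,0,0,0.75,0,0,-0.19,0,0,0,0.75],
)

```text
t: 10.35
eef_pos: [0.5658, -0.0712, 0.232]
tool_rot: [0.005, 0.81, 0.587, 0.002]
contact_force: [0.7, -0.1, -1.1]
gripper_width: 0.75
grasp_force: 0.0
```

Call:
arm_command(
  commands=[-0.05,0,0,0,0,0,0.75,-0.1,0,0,0,0,0,0.75,-0.15,0,0,0,0,0,0.75,-0.2,0,0,0,0,0,0.75,-0.25,0,0,0,0,0,0.75,-0.25,0,0,0,0,0,0.75],
)

```text
t: 10.95
eef_pos: [0.4793, -0.3177, 0.2253]
tool_rot: [0.001, 0.813, 0.582, -0.004]
contact_force: [-0.2, 0.7, -0.3]
gripper_width: 0.75
grasp_force: 0.0
```

```bash
python3 go.py; python3 -c "
from h import *
shot('side','s3',(275,155,435,275),5)
shot('top','t3',(290,200,410,290),6)
a=cv2.imread('pics/s3.png');b=cv2.imread('pics/t3.png')
b=cv2.resize(b,(800,600)); cv2.imwrite('pics/m3.png',cv2.resize(np.vstack([a,b]),(400*1,600)))"
```

```text
t 10.95 at [ 0.4793 -0.3177  0.2253] yaw 71.13 w 0.75 F [-0.2  0.7 -0.3]
```

View pics/s3.png

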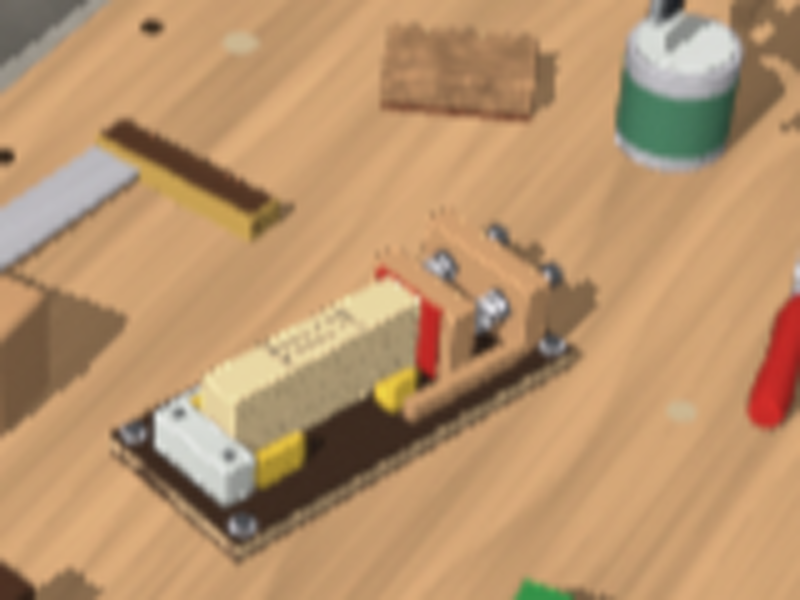

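View pics/t3.png

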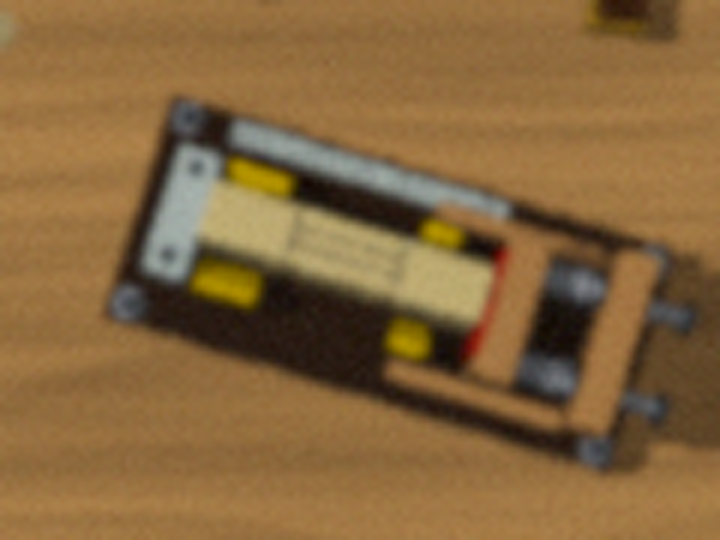

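Both pictures show the oak rail in the channel between the yellow cheeks, pencil marks up. Its end is on the stop at top crop (205,215) and the red jaw is on the other end at (485,290). A numeric check of flatness and seat, then hand in.

```bash
python3 -c "
from fit import *
S=np.load('pics/s3.npz');T=np.load('pics/t3.npz');w=np.radians(-108.06);u=np.array([np.cos(w),np.sin(w)]);v=np.array([-u[1],u[0]]);s=np.array([.559,-.0752])
for dx in(-.08,.08):
  for dy in(.016,-.016):
    q=[*(s+dx*u+(dy+.0015)*v),.078];print(dx,dy,((proj(S,q)-[275,155]+.5)*5-.5).round(),((proj(T,q)-[290,200]+.5)*6-.5).round())"
```

```text
-0.08 0.016 [201. 378.] [214. 186.]
-0.08 -0.016 [234. 404.] [197. 242.]
0.08 0.016 [388. 275.] [498. 273.]
0.08 -0.016 [421. 300.] [481. 329.]
```

The predicted corners match the picture to about 1 px at both ends, so the rail is flat and seated.

```bash
python3 -c "
from station import hand_in
print(hand_in())"
```

```text
the job is handed in; nothing more can be done
None
```

The oak rail is loaded in the jig, flat on the base with its pencil-marked edge up and clamped between the stop and the red jaw; I handed the job in at about 11 s, after pressing the jaw to its end stop once (19 N) and backing off before lowering.

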